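Scoop the brass stand-off barrels into a frame's kit tray

TASK

Make up a frame's hardware kit: slide the hopper's clear cover fully open, lift the scoop up off its stand and use it to move every brass barrel from the hopper into the wooden tray, leaving none behind. Never take barrels out of the hopper with the fingers (any that spill on the bench may be picked up by hand). Finish with the tray standing flat on the bench, the scoop hung back on its stand as it was and the cover slid fully shut, and leave the glue bottle and the amber jar where they are.

Things in the scene. Friction and masses are not known exactly. Their poses are not given: they have to be found in the camera images.
- hopper: fixed plywood parts hopper, 222 mm (x) by 342 mm (y -170 to +172); origin on the bench. Its front half (-x) is an open trough along y, inside x -100 to -10 mm (90 wide), flat floor 12 mm above the bench from y -85 to +150 mm, side walls 10 mm thick, 75 mm high. Its rear half (+x) is a deck, 71 mm high, over which the cover slides. Track strips at both ends are 90 mm high
- ramp_foot (a point): point on the trough floor, mid-width, at the foot of the aluminium ramp that closes the trough's -y end (hopper's y = -85 mm); the ramp rises at 45 degrees to the rim, 75 mm above the bench at y = -148 mm; an upright wall, 75 mm high, closes the other end at y = +150 mm; axes as the hopper's
- cover (a joint): clear sliding cover over the trough, m: 0 shut, 0.106 fully open. It slides along the hopper's +x, away from the robot, with about 1.2 N of friction, and stays where it is left. Its sheet lies 77 to 82 mm above the bench
- cover_handle (a point): centre of the cover's black grip bar, 97 mm above the bench; the bar is 14 mm thick (along the hopper's x), 80 mm long (along y), 30 mm high, its top 112 mm above the bench; moves with the cover, axes as the hopper's
- scoop: aluminium hand scoop, 160 g, with a dark wooden grip bar over its pan. Origin under the middle of the pan's rear edge, x towards the lip, z up out of the pan. Pan 82 mm long (x 0 to 82), 74 wide outside, 68 inside, floor 2.5 thick, bevelled to 1 at the lip, flat underneath; side walls 35 mm high from x 0 to 64; back wall 3 thick, 62 high. Centre of mass about 30 mm ahead of the rear edge
- scoop_grip (a point): centre of the grip bar, at x 30, z 96 mm in the scoop's frame; the bar runs along x from -6 to 64 mm, is 18 mm wide (y), z 85 to 107 mm; a riser joins its rear end to the back wall; even gripped hard, the scoop begins to turn in the fingers when its lip is pushed with much over 8 N
- scoop_slot (a point): middle of the slot's ceiling under the hanging lip (x -9, z 58 mm in the scoop's frame). The 40 mm wide lip bends back and down behind the back wall: slot 12 mm wide (x -15 to -3), open downwards; its turned-down leg (x -18 to -15) reaches down to z 36 mm
- stand: fixed scoop stand: base plate 90 by 110 by 10 mm with one upright steel tongue, 34 mm wide (x), 5 mm thick (y), at y = +40 mm, its top 85 mm above the bench. The scoop hangs with its slot over the tongue, its pan's lip pointing along the stand's -y, nose down about 0.08 rad, its underside 15 to 30 mm above the bench; lift it 25 mm to clear
- tongue_top (a point): middle of the tongue's top edge, 85 mm above the bench; axes as the stand's
- tray: loose wooden kit tray, 140 (x) by 170 (y) by 45 mm, walls 6 mm and floor about 6 mm thick, open on top, 0.6 kg; origin under its centre
- glue: white glue bottle, 60 mm across, 150 mm high, a bystander; origin under its centre
- wax: amber jar, 68 mm across, 70 mm high, a bystander; origin under its centre
- barrel0: hexagonal brass stand-off barrel, 20 mm across its flats (x is towards a corner, 11.5 mm out), 20 mm long, 22 g, ends chamfered 3 mm; origin at the middle of one end face, z along its axis; may stand or lie; may be absent
- barrel1: hexagonal brass stand-off barrel, 20 mm across its flats (x is towards a corner, 11.5 mm out), 20 mm long, 22 g, ends chamfered 3 mm; origin at the middle of one end face, z along its axis; may stand or lie; may be absent
- barrel2: hexagonal brass stand-off barrel, 20 mm across its flats (x is towards a corner, 11.5 mm out), 20 mm long, 22 g, ends chamfered 3 mm; origin at the middle of one end face, z along its axis; may stand or lie; may be absent
- barrel3: hexagonal brass stand-off barrel, 20 mm across its flats (x is towards a corner, 11.5 mm out), 20 mm long, 22 g, ends chamfered 3 mm; origin at the middle of one end face, z along its axis; may stand or lie; may be absent
- barrel4: hexagonal brass stand-off barrel, 20 mm across its flats (x is towards a corner, 11.5 mm out), 20 mm long, 22 g, ends chamfered 3 mm; origin at the middle of one end face, z along its axis; may stand or lie; may be absent
- barrel5: hexagonal brass stand-off barrel, 20 mm across its flats (x is towards a corner, 11.5 mm out), 20 mm long, 22 g, ends chamfered 3 mm; origin at the middle of one end face, z along its axis; may stand or lie; may be absent
- barrel6: hexagonal brass stand-off barrel, 20 mm across its flats (x is towards a corner, 11.5 mm out), 20 mm long, 22 g, ends chamfered 3 mm; origin at the middle of one end face, z along its axis; may stand or lie; may be absent
- barrel7: hexagonal brass stand-off barrel, 20 mm across its flats (x is towards a corner, 11.5 mm out), 20 mm long, 22 g, ends chamfered 3 mm; origin at the middle of one end face, z along its axis; may stand or lie; may be absent
- barrel8: hexagonal brass stand-off barrel, 20 mm across its flats (x is towards a corner, 11.5 mm out), 20 mm long, 22 g, ends chamfered 3 mm; origin at the middle of one end face, z along its axis; may stand or lie; may be absent
- barrel9: hexagonal brass stand-off barrel, 20 mm across its flats (x is towards a corner, 11.5 mm out), 20 mm long, 22 g, ends chamfered 3 mm; origin at the middle of one end face, z along its axis; may stand or lie; may be absent
- barrel10: hexagonal brass stand-off barrel, 20 mm across its flats (x is towards a corner, 11.5 mm out), 20 mm long, 22 g, ends chamfered 3 mm; origin at the middle of one end face, z along its axis; may stand or lie; may be absent
- barrel11: hexagonal brass stand-off barrel, 20 mm across its flats (x is towards a corner, 11.5 mm out), 20 mm long, 22 g, ends chamfered 3 mm; origin at the middle of one end face, z along its axis; may stand or lie; may be absent
Mind the look-alikes: they are no part of the job. What is shaped like the stand but purple or red is not meant.

How it is judged:
By the outcome, as a careful person would: the job done as asked, in the order asked, and still so for the second after the job is handed in, with the robot touching nothing.
Of barrel2, barrel3, barrel4, barrel5, barrel6, barrel7, barrel8, barrel9, barrel10, barrel11 only 7 to 10 are there at a start; the rules pass over those that are not, and their reading is None.
At some moment in a run one of tray may be knocked a few centimetres aside while the robot is not near it.
It also fails if it takes over 210 s, if anything falls off the work surface, if the arm or the gripper's body presses on something with over 40 N, if the wrist force passes 120 N, or if a joint passes its speed limit or range.

ROBOT

A 6-joint arm with a two-finger parallel gripper is mounted at the origin on the work surface. World frame = base frame: x ahead of the robot, y to its left, z up, the work surface at z = 0. Lengths are in m, angles in rad, forces in N, time in s.
With the tool pointing down it reaches from about 0.35 to 0.975 m from the base axis. Payload 4.9 kg.
Tool frame: the origin (TCP) lies midway between the tips of the shut fingers; the grasp point (between the pads) lies 19 mm behind it (ctrl.hold_point_z is the distance from the TCP to the grasp point, in m); z points along the fingers, y is the line along which they close (so a half turn about z gives the same grasp; the last joint's range is limited). The gripper opens to 85 mm and grips with 20 to 120 N. Pads are 22 mm wide; open, the fingers measure 114 mm over their backs; the gripper's body (76 mm by 85 mm) begins 54 mm behind the grasp point. The pads swing forward as they close: fully open they stand 13 mm farther back than shut.
Start: joints at [1.088, 0.053, 1.613, -0, 1.476, -0.119], TCP at [0.222, 0.584, 0.231] pointing down, gripper open.
Joint ranges: [-3.01, 3.01], [-1.01, 2.22], [0.06, 2.58], [-1.02, 4.17], [0.09, 2.62], [-3.14, 3.14]. Speed limits (rad/s): [2.57, 2.57, 3.14, 3.14, 3.14, 3.14].

INTERFACE

Orientations are given as a rotation vector (axis times angle).
In Python, from station import status, viewer, finish_job, ctrl gives the robot as it stands.
- The arm moves only by the shell command python3 -m jog 'ROWS' [FORCE]. ROWS is JSON, a list of rows, each a list of 7 numbers: the turn, a rotation vector about the tool's x, y, z each as a share of 5 degrees, from -1 to 1, then the shift along the tool's x, y, z each as a share of 30 mm, from -1 to 1, then the opening, from -1 (shut) to 1 (fully open). A call has 1 to 5 rows; each row shifts and turns the commanded pose from where the row before left it, along the tool's axes as they then stand; what a row does not reach is not made up. A row lasts 1/8 s, in which the tool goes at most 62.5 mm and 10.7 degrees, less where a joint would pass 70% of its speed; a pose out of reach is approached as far as the arm can. A call with a number of a shift or a turn outside -1 to 1 is refused whole. A call with a gripper value outside its range is refused whole. The fingers move at their own pace and stop on an object; FORCE is the grip in N (left out, the last holds). Time passes only in rows, so rows that do not move let the fingers close. It gives the time, the measured TCP pose, the force, the opening and the grip force at its end, in the units of the state.
- status.get_obs(): the state, without advancing time (a new reading comes with each control period).
- viewer.get_image(name): name is "scene" or "top"; returns a dict with "img" (400x640x3 uint8, red, green, blue), "fovy" (degrees; the focal length in pixels is half the picture's height over the tangent of half this angle, whatever the lens; pixels are square), "cx", "cy" (the principal point, pixels), "distortion" ([k1, k2, p1, p2, k3] as OpenCV has them; the pictures are not rectified), "rvec" (rotation vector, rad) and "tvec" (3), from world to camera coordinates, as OpenCV has them. Camera axes: x right, y down, z forward; pixel columns grow to the right and rows downward; lengths in m; the calibration is good to about 2 mm. A picture is of the moment at which its call begins. There is no depth.
- finish_job(): hands the job in; it is judged then, once.
The state is a dict: "t": time; "q": joint angles; "dq": joint speeds; "effort": joint torques, N m; "tool_pos": TCP position; "tool_rot": TCP orientation; "contact_force": force on the tool from outside, world axes, zero at the start; "wrist_torque": the same for the moment, N m; "opening": finger opening in m; "grip_force": force on a finger pad.
Only numpy, scipy, OpenCV 4.12 (cv2) and the standard library are available. Lean on these libraries where they do the work, as an engineer would, in place of code of your own. Each camera call takes 0.05 s, during which the arm holds its last target. There are 200 camera calls.

## Working session

There is one attempt and no reset: what is moved stays moved. The work goes in short steps, Python scripts to look and compute and a shell command to move; the robot and the scene stay as the last step left them, time stands still between calls to the robot, and variables do not carry over. Pictures are saved under pics/ and viewed, at most 14 in all, crops included, and the job is handed in when it is done.

```bash
ls; mkdir -p pics; cat > h.py <<'E'
import numpy as np, cv2
from scipy.spatial.transform import Rotation as R
from station import status, viewer, finish_job, ctrl
def grab(name,fn=None):
    d=viewer.get_image(name)
    if fn: cv2.imwrite('pics/'+fn+'.png',d['img'][:,:,::-1])
    f=200/np.tan(np.radians(d['fovy'])/2)
    d['K']=np.array([[f,0,d['cx']],[0,f,d['cy']],[0,0,1.]]); d['D']=np.array(d['distortion'],float)
    d['Rm']=cv2.Rodrigues(np.array(d['rvec'],float))[0]; d['t']=np.array(d['tvec'],float)
    return d
def ray(d,uv):
    p=cv2.undistortPoints(np.array([[uv]],float),d['K'],d['D'])[0,0]
    v=d['Rm'].T@np.array([p[0],p[1],1]); return -d['Rm'].T@d['t'], v/np.linalg.norm(v)
def atz(d,uv,z):
    c,v=ray(d,uv); return c+v*(z-c[2])/v[2]
def tri(ps):
    A=np.zeros((3,3));b=np.zeros(3)
    for d,uv in ps:
        c,v=ray(d,uv);M=np.eye(3)-np.outer(v,v);A+=M;b+=M@c
    return np.linalg.solve(A,b)
def proj(d,P):
    return cv2.projectPoints(np.array(P,float).reshape(-1,3),np.array(d['rvec'],float),d['t'],d['K'],d['D'])[0][:,0]
def st():
    o=status.get_obs(); r=R.from_rotvec(o['tool_rot']).as_matrix()
    print('t',round(o['t'],2),'p',np.round(o['tool_pos'],4),'R',np.round(r,3).tolist(),'F',np.round(o['contact_force'],1),'op',round(o['opening'],4),'g',np.round(o['grip_force'],1)); return o,r
E
python3 - <<'E'
from h import *
for n in('scene','top'):
    d=grab(n,n+'0'); print(n,d['fovy'],d['cx'],d['cy'],d['D'],-d['Rm'].T@d['t'],d['Rm'][2])
st(); print(ctrl.hold_point_z,status.get_obs()['q'])
E
```

```text
pics
scene 55.58325822626845 315.26576763396133 195.83503718552245 [0.00608154 0.         0.         0.         0.        ] [ 1.15227103 -0.74648852  0.88066253] [-0.53834116  0.48160636 -0.69155196]
top 47.43818443422185 317.27391318679935 202.97266636505918 [-0.07752013  0.          0.          0.          0.        ] [ 0.32669839 -0.20255157  1.57669859] [ 0.15735674  0.0026602  -0.98753824]
t 0.1 p [0.2221 0.5836 0.2302] R [[-0.935, 0.356, -0.001], [0.356, 0.935, -0.002], [0.0, -0.002, -1.0]] F [-0.1 -0.1 -0.1] op 0.0853 g 0.0
0.0187 [ 1.08801326e+00  5.32879097e-02  1.61418909e+00  6.85733435e-06
  1.47601782e+00 -1.19025589e-01]
```

View pics/scene0.png

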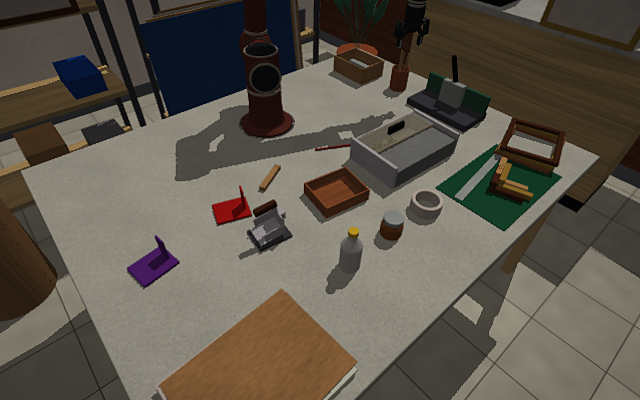

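View pics/top0.png

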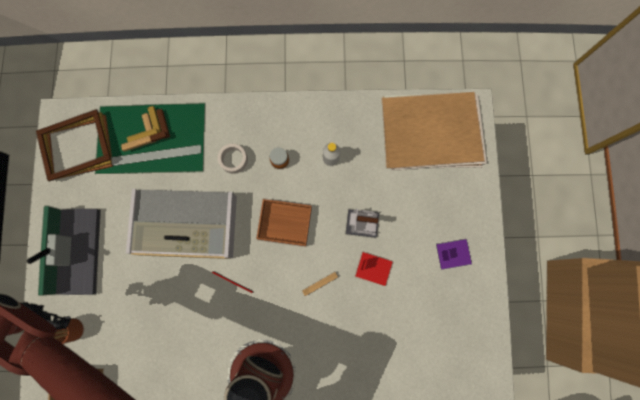

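```bash
python3 - <<'E'
import cv2,numpy as np
a=cv2.imread('pics/top0.png'); b=cv2.imread('pics/scene0.png')
x=cv2.resize(a[180:270,120:400],None,fx=2.85,fy=2.85,interpolation=cv2.INTER_CUBIC)
y=cv2.resize(b[105:265,210:470],None,fx=2.1,fy=2.1,interpolation=cv2.INTER_CUBIC)
c=np.zeros((x.shape[0]+y.shape[0],800,3),np.uint8); c[:x.shape[0],:x.shape[1]]=x; c[x.shape[0]:,:y.shape[1]]=y
print(c.shape,x.shape); cv2.imwrite('pics/crop0.png',cv2.convertScaleAbs(c,alpha=1.5))
E
```

```text
(592, 800, 3) (256, 798, 3)
```

View pics/crop0.png

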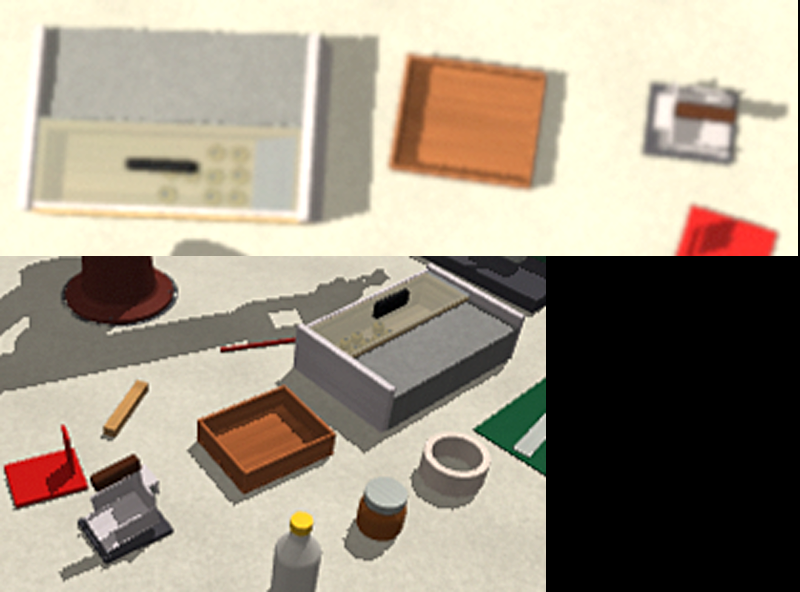

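```bash
cat > fit.py <<'E'
from h import *
from scipy.optimize import minimize
def box(x0,x1,y0,y1,z0,z1):
    c=[(x,y,z) for x in(x0,x1) for y in(y0,y1) for z in(z0,z1)]
    return [(a,b) for i,a in enumerate(c) for b in c[i+1:] if sum(p!=q for p,q in zip(a,b))==1]
def top(x0,x1,y0,y1,z): return [((x0,y0,z),(x1,y0,z)),((x1,y0,z),(x1,y1,z)),((x1,y1,z),(x0,y1,z)),((x0,y1,z),(x0,y0,z))]
mm=lambda s:np.array(s,float)/1000
HOP=mm(top(-110,112,-170,172,90)[0::2]+[((-110,-170,0),(112,-170,0)),((112,-170,0),(112,172,0)),((112,-170,0),(112,-170,90)),((-110,-150,75),(-110,150,75)),((112,-150,71),(112,150,71))])
TRAY=mm(top(-70,70,-85,85,45)+top(-64,64,-79,79,45)+[((-70,-85,0),(70,-85,0)),((70,-85,0),(70,85,0)),((70,-85,0),(70,-85,45))])
STAND=mm(top(-45,45,-55,55,10)+[((-45,-55,0),(45,-55,0)),((45,-55,0),(45,55,0))])
HANDLE=mm(top(-7,7,-40,40,112)+[((-7,-40,82),(-7,40,82)),((7,-40,82),(7,40,82))])
def place(S,p): 
    M=R.from_euler('z',p[2]).as_matrix(); return S@M.T+np.array([p[0],p[1],0])
def grad(d,s=1.0):
    g=cv2.GaussianBlur(d['img'].astype(np.float32),(0,0),s)
    return np.sqrt((cv2.Sobel(g,cv2.CV_32F,1,0)**2+cv2.Sobel(g,cv2.CV_32F,0,1)**2).sum(2))
def samp(S,n=40):
    t=np.linspace(0,1,n)[:,None]; return np.concatenate([a+(b-a)*t for a,b in S])
def score(p,S,ds,gs):
    s=0
    for d,g in zip(ds,gs):
        q=proj(d,place(samp(S),p)).astype(np.float32)
        s+=np.minimum(cv2.remap(g,q[:,0],q[:,1],cv2.INTER_LINEAR),150).mean()
    return s
def fit(S,p0,ds,r=.012):
    p=np.array(p0,float)
    for s,rr in((2.5,r),(1.0,r/3)):
        gs=[grad(d,s) for d in ds]; best=(-1,p)
        for dx in np.linspace(-rr,rr,7):
            for dy in np.linspace(-rr,rr,7):
                for da in np.linspace(-rr*4,rr*4,7):
                    v=score(p+[dx,dy,da],S,ds,gs)
                    if v>best[0]: best=(v,p+[dx,dy,da])
        o=minimize(lambda q:-score(q,S,ds,gs),best[1],method='Nelder-Mead',options=dict(initial_simplex=best[1]+np.array([[0,0,0],[.003,0,0],[0,.003,0],[0,0,.02]]),xatol=1e-5,fatol=1e-4)); p=o.x
    return p,-o.fun
def draw(ds,Ss,fn,rois,w=800):
    out=[]
    for d,roi in zip(ds,rois):
        x0,x1,y0,y1=roi; f=w/(x1-x0); im=cv2.resize(cv2.convertScaleAbs(d['img'][y0:y1,x0:x1,::-1],alpha=1.4),None,fx=f,fy=f,interpolation=cv2.INTER_CUBIC)
        for S,p in Ss:
            for a,b in place(S,p):
                q=((proj(d,[a,b])-[x0,y0]+.5)*f).astype(int); cv2.line(im,tuple(map(int,q[0])),tuple(map(int,q[1])),(0,255,0),1)
        out.append(im)
    o=np.vstack(out)[:600,:800]; cv2.imwrite('pics/'+fn+'.png',o)
E
python3 - <<'E'
from fit import *
t=grab('top');s=grab('scene'); 
def ini(c,z): 
    P=np.array([atz(t,(120+a/2.85,180+b/2.85),z) for a,b in c]); m=P.mean(0); e=P[0]-P[3]+P[1]-P[2]  # toward +x
    print(np.round(P,3).tolist()); return [m[0],m[1],np.arctan2(e[1],e[0])]
res=[]
for n,S,c,z in(('hop',HOP,[(40,25),(325,33),(312,220),(25,210)],.09),('tray',TRAY,[(408,55),(548,72),(530,187),(390,170)],.045),('stand',STAND,[(652,82),(738,88),(735,163),(643,155)],.01)):
    i=ini(c,z); p,v=fit(S,i,[t,s]); print(n,np.round(i,4),np.round(p,4),round(v,1)); res.append((S,p))
    for d in(t,s): print('   single',np.round(fit(S,p,[d],.006)[0],4))
hp=res[0][1]; 
draw([t,s],res,'fit0',[(120,400,180,270),(210,470,105,265)])
st()
E
```

```text
[[0.622, 0.419, 0.09], [0.607, 0.078, 0.09], [0.389, 0.091, 0.09], [0.404, 0.427, 0.09]]
hop [ 0.5057  0.2537 -0.0468] [ 0.5112  0.2629 -0.0445] 225.1
   single [ 0.5103  0.2549 -0.048 ]
   single [ 0.5119  0.2654 -0.0432]
[[0.587, -0.014, 0.045], [0.563, -0.181, 0.045], [0.426, -0.158, 0.045], [0.449, 0.007, 0.045]]
tray [ 0.5062 -0.0864 -0.1598] [ 0.5111 -0.0843 -0.1493] 267.0
   single [ 0.5132 -0.0861 -0.146 ]
   single [ 0.513  -0.0832 -0.1755]
[[0.554, -0.308, 0.01], [0.545, -0.412, 0.01], [0.453, -0.405, 0.01], [0.465, -0.294, 0.01]]
stand [ 0.5043 -0.3549 -0.1114] [ 0.5071 -0.353  -0.1423] 281.3
   single [ 0.5074 -0.3544 -0.1497]
   single [ 0.5067 -0.3501 -0.1347]
t 0.2 p [0.2222 0.5837 0.2305] R [[-0.935, 0.356, -0.001], [0.356, 0.935, -0.001], [0.0, -0.001, -1.0]] F [ 0.3 -0.7 -0.7] op 0.0856 g 0.0
```

View pics/fit0.png

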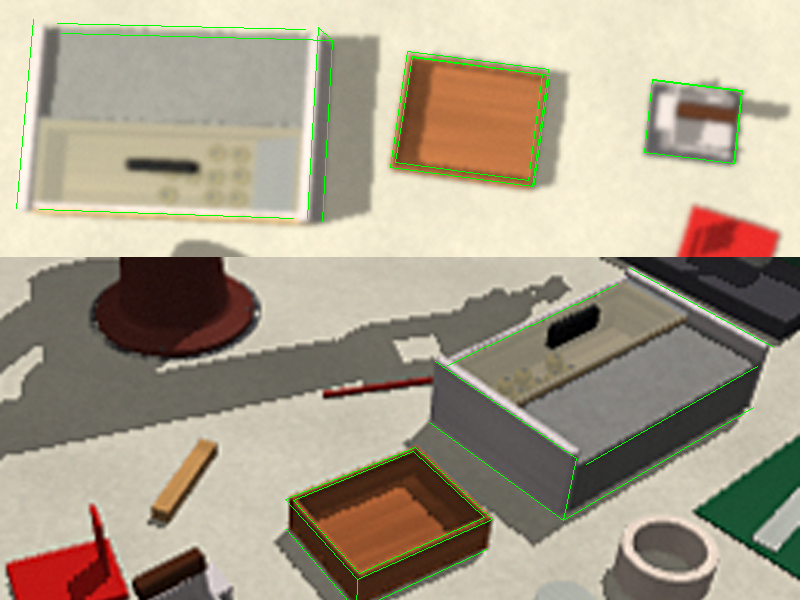

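```bash
python3 - <<'E'
from fit import *
t=grab('top');s=grab('scene')
def blob(d,x0,x1,y0,y1,th):
    g=d['img'][y0:y1,x0:x1].max(2).astype(float); w=np.clip(th-g,0,None); yy,xx=np.mgrid[y0:y1,x0:x1]
    return np.array([(xx*w).sum()/w.sum(),(yy*w).sum()/w.sum()]),(w>0).sum()
a,n1=blob(t,158,196,230,246,60); b,n2=blob(s,383,408,118,138,60); print(a,n1,b,n2)
P=tri([(t,a),(s,b)]); print('handle',P,'reproj',proj(t,[P])-a,proj(s,[P])-b)
print('top at .104',atz(t,a,.100),'scene',atz(s,b,.097))
i=[P[0],P[1],-.05]
print('edge fit handle',fit(HANDLE,i,[t,s],.006),fit(HANDLE,i,[t],.006),fit(HANDLE,i,[s],.006))
# tray/hop corners cross-check
c=[(397.8,169.3),(459.6,133.6),(350.7,137.8)]
for q in c: print('scene corner z.09',atz(s,q,.09))
draw([t],[],'z1',[(125,245,185,265)],w=800)
E
```

```text
[176.87529274 237.65690867] 79 [395.58536953 127.47390649] 135
handle [0.45587132 0.26522031 0.09705127] reproj [[-0.30709897 -0.29092298]] [[-0.37688259  0.06651324]]
top at .104 [0.45464579 0.2632369  0.1       ] scene [0.45642935 0.26670748 0.097     ]
edge fit handle (array([ 0.45574112,  0.26443452, -0.1190541 ]), np.float64(291.0264892578125)) (array([ 0.45513988,  0.2640835 , -0.0913997 ]), np.float64(150.0)) (array([ 0.45671217,  0.26633093, -0.16158145]), np.float64(142.24917602539062))
scene corner z.09 [0.61501588 0.09322066 0.09      ]
scene corner z.09 [0.6269876  0.42722002 0.09      ]
scene corner z.09 [0.3904892  0.09934315 0.09      ]
```

View pics/z1.png

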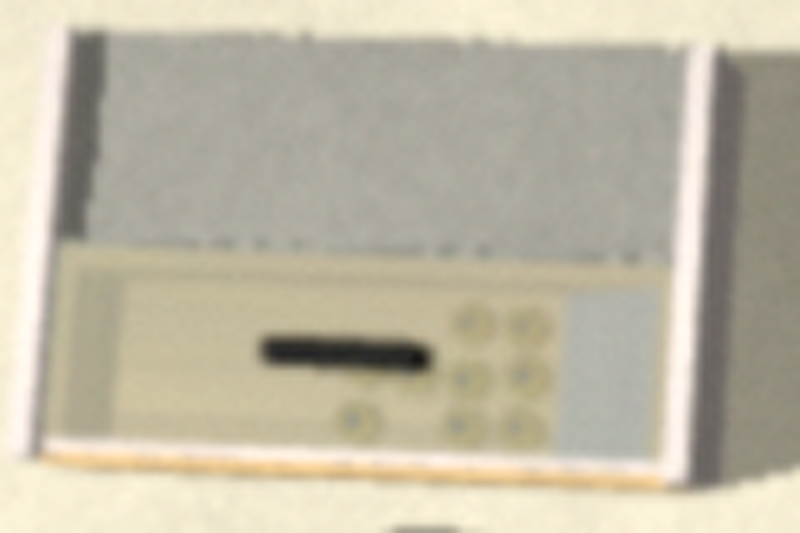

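```bash
python3 -m jog '[[0,0,1,0,0,0,1],[0,0,1,0,0,0,1],[0,0,1,0,0,0,1],[0,0,1,0,0,0,1],[0,0,1,0,0,0,1]]' | tail -c 300; python3 -m jog '[[0,0,1,0,0,0,1],[0,0,1,0,0,0,1],[0,0,1,0,0,0,1],[0,0,1,0,0,0,1],[0,0,1,0,0,0,1]]' >/dev/null; python3 -m jog '[[0,0,1,0,0,0,1],[0,0,1,0,0,0,1],[0,0,1,0,0,0,1],[0,0,1,0,0,0,1],[0,0,0.34,0,0,0,1]]' | tail -c 300
cat >> h.py <<'E'
def go(x,y,z,yaw=None):
    "remaining turn (units of 5deg) and tool-axis shift (units of 30mm) to a world TCP target, for yaw of tool y"
    o,r=st(); v=r.T@(np.array([x,y,z])-o['tool_pos'])/.03
    print('shift units',np.round(v,2),'yaw now',round(float(np.arctan2(r[1,1],r[0,1])),4), '' if yaw is None else 'rz units %.2f'%(-(yaw-np.arctan2(r[1,1],r[0,1]))/np.radians(5)))
E
python3 -c "
from h import *
t=grab('top');print('ramp foot',atz(t,(209.4,241),.012))
go(.456,.265,.14,-.0445)"
```

```text
t: 0.92
tool_pos: [0.2224, 0.584, 0.2312]
tool_rot: [-1.228, -2.892, 0.0]
contact_force: [-1.3, 0.5, 0.3]
opening: 0.0855
grip_force: 0.0
t: 2.17
tool_pos: [0.2224, 0.584, 0.2312]
tool_rot: [2.271, 2.171, -0.0]
contact_force: [0.4, -0.0, -0.2]
opening: 0.0853
grip_force: 0.0
ramp foot [0.44920194 0.17656977 0.012     ]
t 2.23 p [0.2224 0.584  0.2312] R [[0.045, 0.999, -0.0], [0.999, -0.045, -0.0], [-0.0, -0.0, -1.0]] F [-0.1 -0.2  0.1] op 0.0853 g 0.0
shift units [-10.27   8.26   3.04] yaw now -0.0454 rz units -0.01
```

```bash
python3 -m jog '[[0,0,0,-1,0.8,0,1],[0,0,0,-1,0.8,0,1],[0,0,0,-1,0.8,0,1],[0,0,0,-1,0.8,0,1],[0,0,0,-1,0.8,0,1]]' >/dev/null; python3 -m jog '[[0,0,0,-1,0.8,0.6,1],[0,0,0,-1,0.8,0.6,1],[0,0,0,-1,0.8,0.6,1],[0,0,0,-1,0.8,0.6,1],[0,0,0,-1,0.8,0.6,1]]' >/dev/null
python3 -c "
from h import *
d=grab('scene','a1'); grab('top','a2'); go(.456,.265,.09,-.0445)
a=cv2.imread('pics/a1.png')[60:180,320:480]; b=cv2.imread('pics/a2.png')[170:270,110:250]
c=np.vstack([cv2.resize(a,(480,360),interpolation=2),cv2.resize(b,(480,343),interpolation=2)])[:600]
cv2.imwrite('pics/a.png',cv2.convertScaleAbs(c,alpha=1.4))"
```

```text
t 3.58 p [0.449  0.2708 0.139 ] R [[0.047, 0.999, -0.003], [0.999, -0.047, -0.002], [-0.003, -0.003, -1.0]] F [-0.2  0.2 -0.2] op 0.0852 g 0.0
shift units [-0.18  0.25  1.63] yaw now -0.0475 rz units -0.03
```

View pics/a.png

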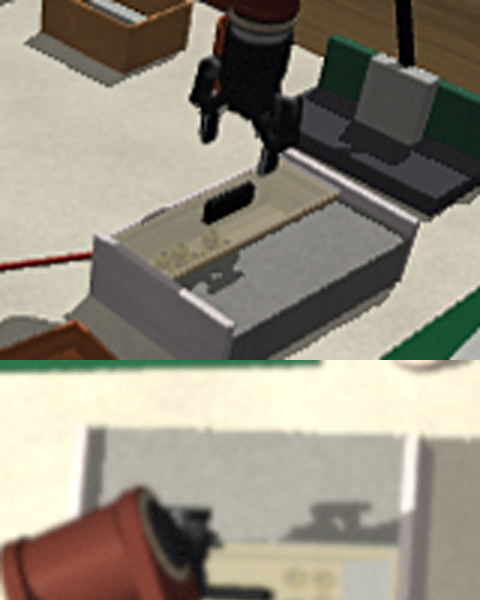

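```bash
python3 -m jog '[[0,0,0,-0.18,0.25,0.8,1],[0,0,0,0,0,0.8,1],[0,0,0,0,0,0,-1],[0,0,0,0,0,0,-1],[0,0,0,0,0,0,-1]]' 20; python3 -m jog '[[0,0,0,0,0,0,-1],[0,0,0,0,0,0,-1]]'
```

```text
t: 4.2
tool_pos: [0.4569, 0.2687, 0.0949]
tool_rot: [2.269, 2.172, 0.004]
contact_force: [-0.4, 0.4, -1.1]
opening: 0.032
grip_force: 0.0
t: 4.45
tool_pos: [0.4567, 0.2684, 0.0946]
tool_rot: [2.27, 2.171, 0.003]
contact_force: [-1.5, 0.8, 3.5]
opening: 0.0134
grip_force: 22.3
```

```bash
python3 -m jog '[[0,0,0,0,0.6,0,-1],[0,0,0,0,0.6,0,-1],[0,0,0,0,0.6,0,-1],[0,0,0,0,0.6,0,-1],[0,0,0,0,0.6,0,-1]]'; python3 -m jog '[[0,0,0,0,0.3,0,-1],[0,0,0,0,0.15,0,-1],[0,0,0,0,0.1,0,-1],[0,0,0,0,0,0,-1]]'
```

```text
t: 5.08
tool_pos: [0.5474, 0.2639, 0.0946]
tool_rot: [2.27, 2.171, 0.001]
contact_force: [-1.6, 0.1, 7.3]
opening: 0.0135
grip_force: 22.6
t: 5.58
tool_pos: [0.5582, 0.2633, 0.0944]
tool_rot: [-2.264, -2.167, 0.016]
contact_force: [-20.3, -4.0, 18.5]
opening: 0.0137
grip_force: 25.4
```

```bash
python3 -m jog '[[0,0,0,0,0,0,1],[0,0,0,0,0,0,1],[0,0,0,0,0,-1,1],[0,0,0,0,0,-1,1],[0,0,0,0,0,-1,1]]'; python3 -m jog '[[0,0,0,-0.5,-1,-1,1],[0,0,0,-1,-1,-0.2,1],[0,0,0,-1,-1,0,1],[0,0,0,-1,-1,0,1],[0,0,0,-1,-1,0,1]]';python3 -m jog '[[0,0,0,-1,-1,0,1],[0,0,0,-1,0,0,1],[0,0,0,-1,0,0,1],[0,0,0,-1,0,0,1],[0,0,0,-1,0,0,1]]';
python3 - <<'E'
from fit import *
t=grab('top','b2');s=grab('scene','b1')
draw([t,s],[],'b',[(125,245,185,225+40),(335,475,100,190)],w=440)
E
```

```text
t: 6.2
tool_pos: [0.5626, 0.2631, 0.1836]
tool_rot: [-2.27, -2.171, 0.001]
contact_force: [0.0, -0.4, 0.1]
opening: 0.0857
grip_force: 0.0
t: 6.82
tool_pos: [0.4058, 0.1342, 0.219]
tool_rot: [2.27, 2.172, -0.0]
contact_force: [-0.4, -0.2, -0.2]
opening: 0.0853
grip_force: 0.0
t: 7.45
tool_pos: [0.3699, -0.0146, 0.2191]
tool_rot: [2.27, 2.171, 0.0]
contact_force: [1.0, -0.2, -0.1]
opening: 0.0854
grip_force: 0.0
```

View pics/b.png

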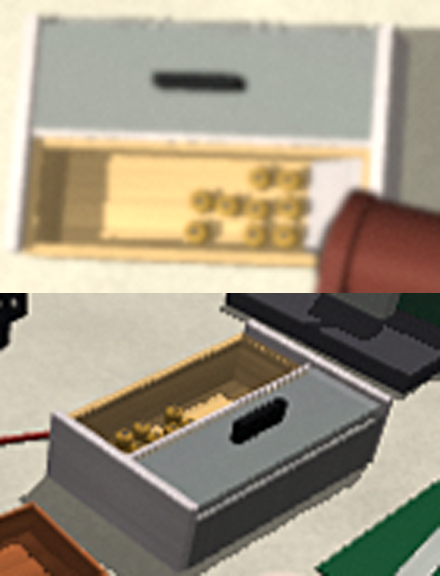

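```bash
python3 - <<'E'
from fit import *
t=grab('top');s=grab('scene')
def blob(d,x0,x1,y0,y1,th):
    g=d['img'][y0:y1,x0:x1].max(2).astype(float); w=np.clip(th-g,0,None); yy,xx=np.mgrid[y0:y1,x0:x1]
    return np.array([(xx*w).sum()/w.sum(),(yy*w).sum()/w.sum()])
f=120/440
a=blob(t,162,196,199,214,60); b=blob(s,403,430,123,144,60); P=tri([(t,a),(s,b)]); print('handle',P,proj(t,[P])-a)
o=np.array([.511,.260]); M=R.from_euler('z',-.0445).as_matrix()[:2,:2]
for u in [(262,178),(291,178),(202,200),(231,205),(260,208),(291,207),(197,232),(257,234),(288,234)]:
    p=atz(t,(125+u[0]*f-.5,185+u[1]*f-.5),.032)[:2]; print('world',np.round(p,3),'hop mm',np.round(M.T@(p-o)*1000,0))
# stand/scoop: grip bar dark-brown pixels
for d,n,roi in((t,'t',(350,385,205,235)),(s,'s',(245,285,190,225))):
    x0,x1,y0,y1=roi; im=d['img'][y0:y1,x0:x1].astype(float); m=(im[...,0]>1.35*im[...,2])&(im.max(2)<110)
    n_,lab,stt,cen=cv2.connectedComponentsWithStats(m.astype(np.uint8)); k=1+np.argmax(stt[1:,4])
    yy,xx=np.nonzero(lab==k); print(n,stt[k],cen[k]+[x0,y0],cv2.minAreaRect(np.stack([xx+x0,yy+y0],1).astype(np.float32)))
    d['c']=cen[k]+[x0,y0]
P=tri([(t,t['c']),(s,s['c'])]); print('grip',P,proj(t,[P])-t['c'],proj(s,[P])-s['c'])
sp,v=fit(STAND,[.507,-.353,-.142],[t,s],.005); print('stand',sp)
M=R.from_euler('z',sp[2]).as_matrix(); print('expect grip around', sp[:2]+(M@[0,.040-.0,0])[:2]-(M@[0,.039,0])[:2], 'grip in stand frame',M.T@(P-[sp[0],sp[1],0]))
draw([t,s],[(STAND,sp)],'sc',[(335,395,200,245),(230,300,190,250)],w=500)
E
```

```text
handle [0.55864243 0.26116436 0.10173502] [[-0.70766235 -0.72261454]]
world [0.476 0.219] hop mm [-34. -43.]
world [0.475 0.191] hop mm [-33. -70.]
world [0.456 0.275] hop mm [-56.  13.]
world [0.451 0.247] hop mm [-60. -15.]
world [0.447 0.22 ] hop mm [-62. -43.]
world [0.448 0.191] hop mm [-60. -72.]
world [0.426 0.279] hop mm [-86.  15.]
world [0.423 0.222] hop mm [-86. -42.]
world [0.423 0.193] hop mm [-85. -71.]
t [  7  11  21   7 107] [366.88785047 219.02803738] ((367.0533142089844, 218.91395568847656), (20.370542526245117, 5.251072883605957), 5.19442892074585)
s [  8   9  24  18 205] [264.67804878 207.54146341] ((264.7000427246094, 207.4000244140625), (8.497057914733887, 25.043960571289062), 63.43495178222656)
grip [ 0.50425958 -0.35699416  0.11959423] [[-0.24258843 -0.14519891]] [[-0.32630507  0.02445952]]
stand [ 0.51080314 -0.35260811 -0.06044798]
expect grip around [ 0.51086355 -0.35160994] grip in stand frame [-0.00626664 -0.00477334  0.11959423]
```

View pics/sc.png

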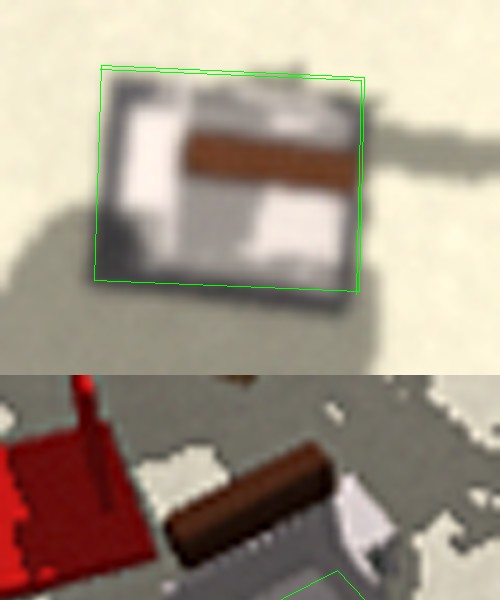

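```bash
python3 - <<'E'
from fit import *
t=grab('top');s=grab('scene')
def blob(im,x0,x1,y0,y1,th):
    g=im[y0:y1,x0:x1].max(2).astype(float); w=np.clip(th-g,0,None); yy,xx=np.mgrid[y0:y1,x0:x1]
    return np.array([(xx*w).sum()/w.sum(),(yy*w).sum()/w.sum()])
t0=dict(t,img=cv2.imread('pics/top0.png')[:,:,::-1]); s0=dict(s,img=cv2.imread('pics/scene0.png')[:,:,::-1])
for d,d0,r0,r1 in((t,t0,(158,196,230,246),(162,196,199,214)),(s,s0,(383,408,118,138),(403,430,123,144))):
  for th in(40,50,60): 
    A=atz(d,blob(d0['img'],*r0,th),.1);B=atz(d,blob(d['img'],*r1,th),.1); print('cover moved',np.round((B-A)*1000,1),round(np.linalg.norm(B-A)*1000,1))
for d,n,roi in((t0,'t',(350,385,205,235)),(s0,'s',(245,285,190,225))):
    x0,x1,y0,y1=roi; im=d['img'][y0:y1,x0:x1].astype(float); m=(im[...,0]>1.35*im[...,2])&(im.max(2)<130)
    n_,lab,stt,cen=cv2.connectedComponentsWithStats(m.astype(np.uint8)); k=1+np.argmax(stt[1:,4])
    yy,xx=np.nonzero(lab==k); l=cv2.fitLine(np.stack([xx+x0,yy+y0],1).astype(np.float32),cv2.DIST_L2,0,.01,.01).ravel(); c=cen[k]+[x0,y0]; d['c']=c
    v=np.array(l[:2]); A=atz(d,c-8*v,.118);B=atz(d,c+8*v,.118); print(n,stt[k],c,'bar dir yaw (of stand x)',np.arctan2(*(B-A)[1::-1])+np.pi/2, 'ends',[np.round(atz(d,c+q*v,.118),3) for q in(-stt[k,2]/2,stt[k,2]/2)])
P=tri([(t0,t0['c']),(s0,s0['c'])]); print('grip',P,proj(t,[P])-t0['c'],proj(s,[P])-s0['c'])
for d in((t0,s0),(t0,),(s0,)): print('stand',fit(STAND,[.507,-.353,-.13],list(d),.005))
E
```

```text
cover moved [102.  -4.   0.] 102.0
cover moved [101.8  -3.6   0. ] 101.8
cover moved [101.8  -3.9   0. ] 101.9
cover moved [100.4   4.    0. ] 100.4
cover moved [100.3   3.8   0. ] 100.4
cover moved [99.7  4.2  0. ] 99.8
t [  7  11  22   7 110] [367.06363636 219.03636364] bar dir yaw (of stand x) -0.1331331061454588 ends [array([ 0.509, -0.323,  0.118]), array([ 0.499, -0.394,  0.118])]
s [  8  10  24  17 192] [264.4375     207.91666667] bar dir yaw (of stand x) 3.1029971736634665 ends [array([ 0.503, -0.392,  0.118]), array([ 0.506, -0.321,  0.118])]
grip [ 0.50427527 -0.35776684  0.11862519] [[-0.21007932 -0.12556359]] [[-0.28259744  0.02124368]]
stand (array([ 0.50694935, -0.3529568 , -0.13781748]), np.float64(281.27777099609375))
stand (array([ 0.50738982, -0.35446893, -0.14773556]), np.float64(142.94387817382812))
stand (array([ 0.50678126, -0.3501705 , -0.13486759]), np.float64(142.1111297607422))
```

```bash
python3 -m jog '[[0,0,0,1,0.5,0,-1],[0,0,0,1,0.5,0,-1],[0,0,0,1,0.5,0,-1],[0,0,0,1,0.5,0,-1],[0,0,0,1,0.5,0,-1]]'>/dev/null; python3 -m jog '[[0,0,0,1,0.5,0,-1],[0,0,0,1,0.5,0,-1],[0,0,0,1,0.5,0,-1],[0,0,0,1,0.5,0,-1],[0,0,0,0,0,0,-1]]'; python3 -c "
from h import *
go(.505,.262,.096,-.0445)"
```

```text
t: 9.0
tool_pos: [0.5167, 0.2528, 0.2188]
tool_rot: [-2.265, -2.176, 0.001]
contact_force: [-0.4, -0.0, -0.8]
opening: -0.0001
grip_force: 0.0
t 9.0 p [0.5167 0.2528 0.2188] R [[0.04, 0.999, -0.001], [0.999, -0.04, -0.0], [-0.0, -0.001, -1.0]] F [-0.4 -0.  -0.8] op -0.0001 g 0.0
shift units [ 0.29 -0.4   4.09] yaw now -0.0404 rz units 0.05
```

```bash
python3 -m jog '[[0,0,0,0.3,-0.5,1,-1],[0,0,0,0,0,1,-1],[0,0,0,0,0,1,-1],[0,0,0,0,0,1,-1],[0,0,0,0,0,0.1,-1]]'; python3 -m jog '[[0,0,0,0,0.5,0,-1],[0,0,0,0,0.4,0,-1],[0,0,0,0,0.1,0,-1]]';  python3 -m jog '[[0,0,0,0,0.1,0,-1],[0,0,0,0,0.1,0,-1],[0,0,0,0,0,0,-1]]'
```

```text
t: 9.62
tool_pos: [0.4997, 0.2592, 0.0935]
tool_rot: [-2.268, -2.171, 0.009]
contact_force: [-0.5, -0.2, -0.2]
opening: 0.0003
grip_force: 0.0
t: 10.0
tool_pos: [0.5344, 0.2587, 0.098]
tool_rot: [2.27, 2.17, 0.004]
contact_force: [0.9, 0.4, 0.8]
opening: 0.0001
grip_force: 0.0
t: 10.38
tool_pos: [0.5373, 0.2584, 0.0965]
tool_rot: [-2.269, -2.171, 0.003]
contact_force: [-4.8, -0.6, 3.4]
opening: -0.0
grip_force: 2.4
```

```bash
for i in 1; do python3 -m jog '[[0,0,0,0,0.1,0,-1],[0,0,0,0,0.1,0,-1],[0,0,0,0,0,0,-1]]'; done; python3 -c "
from h import *
st()"; python3 -m jog '[[0,0,0,0,0.05,0,-1],[0,0,0,0,0,0,-1]]'
```

```text
t: 10.75
tool_pos: [0.5377, 0.2584, 0.0964]
tool_rot: [-2.262, -2.165, 0.021]
contact_force: [-26.1, -1.9, 18.0]
opening: -0.0001
grip_force: 13.1
t 10.75 p [0.5377 0.2584 0.0964] R [[0.044, 0.999, -0.017], [0.999, -0.044, -0.002], [-0.002, -0.017, -1.0]] F [-26.1  -1.9  18. ] op -0.0001 g 13.1
t: 11.0
tool_pos: [0.5378, 0.2584, 0.0964]
tool_rot: [-2.26, -2.164, 0.026]
contact_force: [-30.8, -3.1, 20.7]
opening: -0.0002
grip_force: 15.7
```

```bash
python3 -m jog '[[0,0,0,0,-0.5,0,-1],[0,0,0,0,0,-1,-1],[0,0,0,0,0,-1,-1],[0,0,0,-0.5,0,-1,1],[0,0,0,-1,0,-1,1]]' >/dev/null; for i in 1 2 3; do python3 -m jog '[[0,0,0.1,-1,0,0,1],[0,0,0.1,-1,0,0,1],[0,0,0.1,-1,0,0,1],[0,0,0.1,-1,0,0,1],[0,0,0.1,-1,0,0,1]]' >/dev/null; done; python3 -m jog '[[0,0,0,-1,0,0,1],[0,0,0,-1,0,0,1],[0,0,0,-1,0,0,1],[0,0,0,0,0,0,1]]' >/dev/null;  python3 -c "
from h import *
go(.5045,-.356,.15,-.137)"
```

```text
t 14.0 p [ 0.4652 -0.3236  0.2161] R [[0.177, 0.984, 0.0], [0.984, -0.177, -0.001], [-0.001, 0.0, -1.0]] F [-0.  -0.3 -0.9] op 0.0854 g 0.0
shift units [-0.83  1.48  2.2 ] yaw now -0.1779 rz units -0.47
```

```bash
python3 -m jog '[[0,0,-0.47,-0.83,0.7,0.5,1],[0,0,0,0,0.75,0.7,1],[0,0.92,0,0,0,0.7,1],[0,0,0,0,0,0,1]]' >/dev/null; python3 - <<'E'
from fit import *
go(.5045,-.356,.0995,-.137)
t=grab('top');s=grab('scene')
draw([t,s],[],'g',[(325,405,190,250),(220,310,170,240)],w=380)
E
```

```text
t 14.5 p [ 0.5034 -0.3523  0.1567] R [[0.134, 0.991, 0.007], [0.988, -0.134, 0.082], [0.082, -0.004, -0.997]] F [ 0.5 -0.  -0.3] op 0.0855 g 0.0
shift units [-0.27  0.06  1.89] yaw now -0.1347 rz units 0.03
```

View pics/g.png

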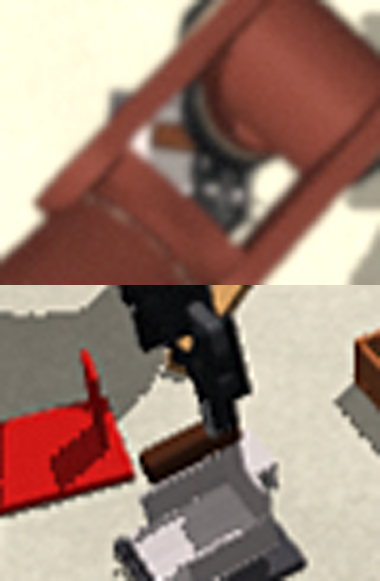

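```bash
python3 -m jog '[[0,0,0,-0.27,0.06,0.6,1],[0,0,0,0,0,0.7,1],[0,0,0,0,0,0.6,1],[0,0,0,0,0,0,1],[0,0,0,0,0,0,1]]' >/dev/null; python3 -c "
from h import *
go(.5045,-.356,.0995,-.137)";python3 -m jog '[[0,0,0,0,0,0,-1],[0,0,0,0,0,0,-1],[0,0,0,0,0,0,-1],[0,0,0,0,0,0,-1],[0,0,0,0,0,0,-1]]' 30;python3 -m jog '[[0,0,0,0,0,0,-1],[0,0,0,0,0,0,-1]]' 120;  python3 - <<'E'
from fit import *
st()
t=grab('top');s=grab('scene')
draw([s],[],'g2',[(220,310,170,240)],w=600)
E
```

```text
t 15.22 p [ 0.5058 -0.357   0.1019] R [[0.133, 0.991, 0.011], [0.988, -0.134, 0.079], [0.08, 0.0, -0.997]] F [0.7 0.1 0. ] op 0.0854 g 0.0
shift units [ 0.02 -0.05  0.08] yaw now -0.1342 rz units 0.03
t: 15.85
tool_pos: [0.5055, -0.3571, 0.1021]
tool_rot: [-2.325, -2.032, -0.093]
contact_force: [-1.7, -0.3, 1.8]
opening: 0.0177
grip_force: 33.0
t: 16.1
tool_pos: [0.5056, -0.3572, 0.1023]
tool_rot: [-2.325, -2.032, -0.093]
contact_force: [-2.0, -0.6, 3.4]
opening: 0.0164
grip_force: 117.1
t 16.1 p [ 0.5056 -0.3572  0.1023] R [[0.133, 0.991, 0.011], [0.988, -0.134, 0.079], [0.08, -0.0, -0.997]] F [-2.  -0.6  3.4] op 0.0164 g 117.1
```

View pics/g2.png

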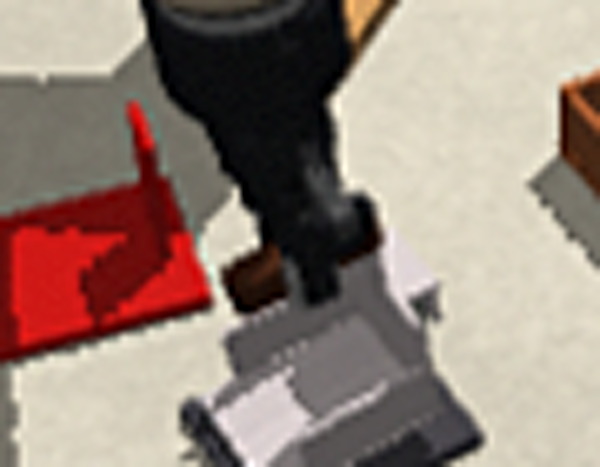

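```bash
cat >> h.py <<'E'
HO=np.array([.511,.260]); HY=-.0445
def hw(x,y): 
    c,s=np.cos(HY),np.sin(HY); return HO+np.array([c*x-s*y,s*x+c*y])/1000
EX,EZ=.7,2.7
def tcp(L,pitch,yaw):
    "lip bottom world point L (m), nose-up pitch rad, yaw of scoop y axis (world x ~ 0)"
    M=R.from_euler('z',yaw-np.pi/2)*R.from_euler('y',-pitch); r=M.as_matrix()
    P=np.array(L)+M.apply(np.array([30+EX-82,0,96+EZ-18.7])/1000)
    return P,np.stack([-r[:,0],r[:,1],-r[:,2]],1)
def lip():
    o=status.get_obs(); r=R.from_rotvec(o['tool_rot']).as_matrix()
    S=np.stack([-r[:,0],r[:,1],-r[:,2]],1); L=np.array(o['tool_pos'])+S@(np.array([52-EX,0,-(77.3+EZ)])/1000)
    c,s=np.cos(HY),np.sin(HY); d=(L[:2]-HO)*1000
    print('LIP hop x %.1f y %.1f z %.1f pitch %.2fdeg  F'%(c*d[0]+s*d[1],-s*d[0]+c*d[1],L[2]*1000,np.degrees(np.arcsin(S[2,0]))),np.round(o['contact_force'],1),'t %.2f'%o['t'])
def plan(targets,start=None):
    "targets: (hopx,lipy,lipz mm, pitch deg[, yaw rel hopper rad]) -> one row each, turn units then shift units (shift in axes before the turn)"
    o=status.get_obs(); P,r=(np.array(o['tool_pos']),R.from_rotvec(o['tool_rot']).as_matrix()) if start is None else start
    for T in targets:
        w=hw(T[0],T[1]); P2,r2=tcp([w[0],w[1],T[2]/1000],np.radians(T[3]),HY+(T[4] if len(T)>4 else 0))
        print(T,'turn',np.round(R.from_matrix(r.T@r2).as_rotvec()/np.radians(5),2),'shift',np.round(r.T@(P2-P)/.03,2)); P,r=P2,r2
E
python3 -m jog '[[0,0,0,0.08,0,-0.5,-1],[0,0,0,0.08,0,-1,-1],[0,0,0,0.08,0,-1,-1],[0,0,0,0.08,0,-1,-1],[0,0,0,0,0,0,-1]]'; python3 -c "
from h import *
st(); lip(); print(hw(-58,94))
plan([(-58,42,150,0)])"
```

```text
t: 16.82
tool_pos: [0.5074, -0.3567, 0.2108]
tool_rot: [-2.329, -2.036, -0.096]
contact_force: [-0.9, 0.5, -1.5]
opening: 0.0163
grip_force: 117.7
t 16.82 p [ 0.5074 -0.3567  0.2108] R [[0.133, 0.991, 0.016], [0.988, -0.134, 0.076], [0.077, 0.006, -0.997]] F [-0.9  0.5 -1.5] op 0.0163 g 117.7
LIP hop x 20.3 y -661.0 z 127.1 pitch -4.42deg  F [-0.9  0.5 -1.5] t 16.82
[0.45723904 0.35648709]
(-58, 42, 150, 0) turn [ 0.1  -0.88 -1.02] shift [23.29 -4.83  1.13]
```

```bash
python3 -m jog '[[0.1,-0.88,0,0,0,0,-1],[0,0,-1,0,0,-0.5,-1],[0,0,0,1,0,0,-1],[0,0,0,1,0,0,-1],[0,0,0,1,0,0,-1]]' >/dev/null; for i in 1 2 3; do python3 -m jog '[[0,0,0,1,0,0,-1],[0,0,0,1,0,0,-1],[0,0,0,1,0,0,-1],[0,0,0,1,0,0,-1],[0,0,0,1,0,0,-1]]' >/dev/null; done;  python3 -c "
from h import *
st(); lip()
plan([(-58,42,110,0)])"
```

```text
t 19.32 p [0.53   0.1846 0.2222] R [[0.047, 0.999, -0.011], [0.999, -0.046, 0.005], [0.004, -0.012, -1.0]] F [ 0.1 -0.7 -1.8] op 0.016 g 117.7
LIP hop x 21.3 y -125.5 z 142.0 pitch -0.23deg  F [ 0.1 -0.7 -1.8] t 19.32
(-58, 42, 110, 0) turn [-0.13 -0.05 -0.02] shift [ 5.58 -2.68  1.13]
```

```bash
python3 -m jog '[[0,0,0,0.93,-0.45,0,-1],[0,0,0,0.93,-0.45,0,-1],[0,0,0,0.93,-0.45,0,-1],[0,0,0,0.93,-0.45,0,-1],[0,0,0,0.93,-0.45,0,-1]]' >/dev/null; python3 -m jog '[[0,0,0,0.6,-0.45,0,-1],[0,0,0,0,0,0,-1],[0,0,0,0,0,0,-1]]' >/dev/null;  python3 -c "
from h import *
st(); lip()
plan([(-58,42,40,0),(-58,42,20,0)])"
```

```text
t 20.32 p [0.4572 0.3441 0.2246] R [[0.047, 0.999, -0.01], [0.999, -0.047, 0.003], [0.003, -0.01, -1.0]] F [-0.9  1.1 -0.9] op 0.0158 g 117.6
LIP hop x -58.4 y 30.5 z 144.4 pitch -0.17deg  F [-0.9  1.1 -0.9] t 20.32
(-58, 42, 40, 0) turn [-0.11 -0.03 -0.02] shift [0.38 0.02 3.49]
(-58, 42, 20, 0) turn [0. 0. 0.] shift [0.   0.   0.67]
```

```bash
python3 -m jog '[[-0.12,0,0,0.4,0,1,-1],[0,0,0,0,0,1,-1],[0,0,0,0,0,1,-1],[0,0,0,0,0,0.5,-1],[0,0,0,0,0,0,-1]]'; python3 -m jog '[[0,0,0,0,0,0.5,-1],[0,0,0,0,0,0,-1]]'; python3 -c "
from h import *
lip()"; python3 -m jog '[[0,0,0,0,0,0.2,-1],[0,0,0,0,0,0,-1]]';python3 -c "
from h import *
lip()"
```

```text
t: 20.95
tool_pos: [0.4576, 0.3561, 0.1196]
tool_rot: [-2.272, -2.167, -0.003]
contact_force: [-0.3, 0.6, -1.4]
opening: 0.0159
grip_force: 117.6
t: 21.2
tool_pos: [0.4578, 0.3568, 0.1053]
tool_rot: [-2.272, -2.168, -0.005]
contact_force: [-0.7, 0.1, -1.9]
opening: 0.0163
grip_force: 117.6
LIP hop x -57.5 y 43.3 z 25.1 pitch -0.20deg  F [-0.7  0.1 -1.9] t 21.20
t: 21.45
tool_pos: [0.4579, 0.3571, 0.0997]
tool_rot: [-2.271, -2.168, -0.006]
contact_force: [-0.1, -0.6, -2.1]
opening: 0.0161
grip_force: 117.6
LIP hop x -57.3 y 43.6 z 19.5 pitch -0.23deg  F [-0.1 -0.6 -2.1] t 21.45
```

Take a look to verify the scoop's placing in the trough, then touch the floor.

```bash
python3 -m jog '[[0,0,0,0,0,0.12,-1],[0,0,0,0,0,0,-1]]' >/dev/null;python3 -c "
from h import *
lip()"; python3 -m jog '[[0,0,0,0,0,0.06,-1],[0,0,0,0,0,0,-1]]'>/dev/null;python3 -c "
from h import *
lip()";  python3 -m jog '[[0,0,0,0,0,0.06,-1],[0,0,0,0,0,0,-1]]'>/dev/null; python3 - <<'E'
from fit import *
lip()
t=grab('top','c1');s=grab('scene','c2')
draw([t,s],[],'c',[(125,245,185,262),(335,465,100,190)],w=440)
E
```

```text
LIP hop x -57.3 y 43.6 z 15.9 pitch -0.23deg  F [-0.9 -0.5 -0.4] t 21.70
LIP hop x -56.9 y 43.9 z 14.5 pitch -0.26deg  F [ 0.1  0.6 -1. ] t 21.95
LIP hop x -56.7 y 44.5 z 14.2 pitch -0.30deg  F [-2.   0.8  6.2] t 22.20
```

View pics/c.png

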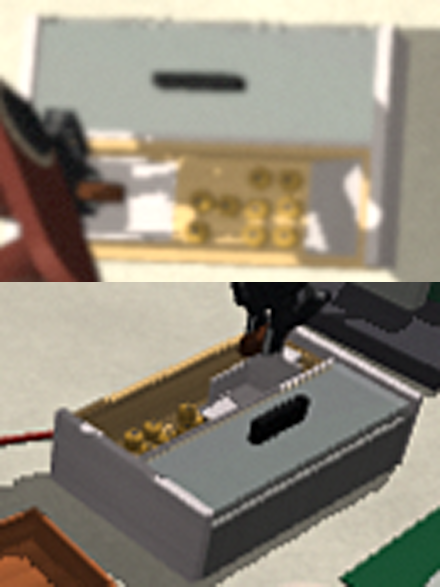

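```bash
sed -i 's/^EX,EZ=.*/EX,EZ=.7,5.0/' h.py; python3 -m jog '[[0,0,0,0,0,-0.04,-1],[0,0,0,-0.25,0,0,-1],[0,0,0,-0.25,0,0,-1],[0,0,0,-0.25,0,0,-1],[0,0,0,-0.25,0,0,-1]]'>/dev/null; python3 -c "
from h import *
lip()"; for i in 1 2; do python3 -m jog '[[0,0,0,-0.25,0,0,-1],[0,0,0,-0.25,0,0,-1],[0,0,0,-0.25,0,0,-1],[0,0,0,-0.25,0,0,-1],[0,0,0,-0.25,0,0,-1]]'>/dev/null; python3 -c "
from h import *
lip()"; done
```

```text
LIP hop x -56.2 y 14.3 z 12.3 pitch -0.39deg  F [-0.8  9.8 11.4] t 22.93
LIP hop x -56.2 y -22.9 z 12.4 pitch -0.41deg  F [1.6 0.8 0.4] t 23.55
LIP hop x -56.2 y -60.0 z 12.3 pitch -0.46deg  F [ 0.7  0.4 -2. ] t 24.18
```

```bash
python3 -m jog '[[0,0,0,-0.2,0,0,-1],[0,0,0,-0.2,0,0,-1],[0,0,0,0,0,0,-1]]'>/dev/null; python3 -c "
from h import *
lip()"; for i in 1 2; do python3 -m jog '[[0,0,0,-0.15,0,0,-1],[0,0,0,0,0,0,-1]]'>/dev/null; python3 -c "
from h import *
lip()"; done; python3 - <<'E'
from fit import *
t=grab('top','d1');s=grab('scene','d2')
draw([t,s],[],'d',[(150,245,200,265),(335,465,100,190)],w=500)
E
```

```text
LIP hop x -56.2 y -72.5 z 12.2 pitch -0.40deg  F [0.5 6.5 7.2] t 24.55
LIP hop x -55.9 y -76.3 z 12.3 pitch -0.48deg  F [1.6 7.6 7.4] t 24.80
LIP hop x -55.9 y -81.0 z 12.2 pitch -0.43deg  F [1.  6.7 7.5] t 25.05
```

View pics/d.png

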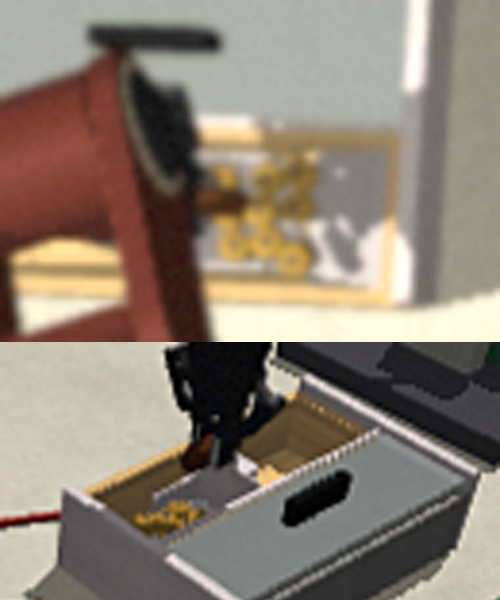

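```bash
python3 - <<'E'
from h import *
T=[(-56,-80,14.5,0)]+[(-56,-80-82*np.sin(np.radians(a)),15+82*np.sin(np.radians(a)),a) for a in range(5,31,5)]
T=[tuple(round(float(v),1) for v in q) for q in T]
plan(T)
E
```

```text
(-56.0, -80.0, 14.5, 0.0) turn [ 0.06 -0.09 -0.03] shift [ 0.06  0.01 -0.06]
(-56.0, -87.1, 22.1, 5.0) turn [ 0. -1.  0.] shift [-0.    0.   -0.09]
(-56.0, -94.2, 29.2, 10.0) turn [-0. -1.  0.] shift [-0.02  0.   -0.06]
(-56.0, -101.2, 36.2, 15.0) turn [-0. -1. -0.] shift [-0.04 -0.   -0.03]
(-56.0, -108.0, 43.0, 20.0) turn [ 0. -1.  0.] shift [-0.05  0.   -0.  ]
(-56.0, -114.7, 49.7, 25.0) turn [-0. -1. -0.] shift [-0.05 -0.    0.03]
(-56.0, -121.0, 56.0, 30.0) turn [ 0. -1.  0.] shift [-0.05 -0.    0.06]
```

```bash
python3 -m jog '[[0.06,-0.09,0,0.06,0,-0.06,-1],[0,-0.5,0,0,0,-0.05,-1],[0,-0.5,0,0,0,-0.04,-1],[0,-0.5,0,-0.01,0,-0.03,-1],[0,-0.5,0,-0.01,0,-0.03,-1]]' >/dev/null; python3 -c "
from h import *
lip()";  python3 -m jog '[[0,-0.5,0,-0.02,0,-0.02,-1],[0,-0.5,0,-0.02,0,-0.01,-1],[0,-0.5,0,-0.02,0,0,-1],[0,-0.5,0,-0.03,0,0,-1],[0,-0.5,0,-0.03,0,0.01,-1]]' >/dev/null; python3 -c "
from h import *
lip()"; python3 -m jog '[[0,-0.5,0,-0.03,0,0.01,-1],[0,-0.5,0,-0.03,0,0.03,-1],[0,-0.5,0,-0.03,0,0.03,-1],[0,0,0,0,0,0,-1]]' >/dev/null; python3 -c "
from h import *
lip()
plan([(-56,-121,160,30)])"
```

```text
LIP hop x -60.4 y -97.1 z 25.4 pitch 10.52deg  F [ 1.5  0.6 -3.8] t 25.77
LIP hop x -57.7 y -112.5 z 45.5 pitch 22.86deg  F [-0.1 -0.8 -3. ] t 26.40
LIP hop x -58.0 y -122.1 z 54.8 pitch 30.27deg  F [-0.2  0.4 -3.8] t 26.90
(-56, -121, 160, 30) turn [-0.05  0.05  0.01] shift [-1.75  0.04 -3.06]
```

```bash
python3 -m jog '[[0,0,0,-0.4,0,-0.75,-1],[0,0,0,-0.5,0,-0.85,-1],[0,0,0,-0.5,0,-0.85,-1],[0,0,0,-0.4,0,-0.75,-1],[0,0,0,0,0,0,-1]]'; python3 - <<'E'
from fit import *
lip()
t=grab('top','e1');s=grab('scene','e2')
for d in((t,s),(s,),(t,)): print('tray',fit(TRAY,[.512,-.0845,-.15],list(d),.02))
E
```

```text
t: 27.52
tool_pos: [0.4537, 0.2283, 0.2133]
tool_rot: [1.976, 1.884, -0.528]
contact_force: [1.6, 0.3, -3.8]
opening: 0.0157
grip_force: 117.7
LIP hop x -55.9 y -119.8 z 167.7 pitch 30.03deg  F [ 1.6  0.3 -3.8] t 27.52
tray (array([ 0.51066738, -0.08415392, -0.1457955 ]), np.float64(264.427734375))
tray (array([ 0.511299  , -0.08323346, -0.15604387]), np.float64(134.4372100830078))
tray (array([ 0.50972177, -0.08529886, -0.15390106]), np.float64(132.14569091796875))
```

```bash
cat >> h.py <<'E'
TR=np.array([.511,-.0845,-.15])
def tplan(targets,start=None):
    o=status.get_obs(); P,r=np.array(o['tool_pos']),R.from_rotvec(o['tool_rot']).as_matrix()
    for T in targets:
        w=TR[:2]+(R.from_euler('z',TR[2]).apply([T[0]/1000,T[1]/1000,0]))[:2]; P2,r2=tcp([w[0],w[1],T[2]/1000],np.radians(T[3]),TR[2])
        print(T,'turn',np.round(R.from_matrix(r.T@r2).as_rotvec()/np.radians(5),2),'shift',np.round(r.T@(P2-P)/.03,2),'tcp',np.round(P2,3)); P,r=P2,r2
E
python3 - <<'E'
from h import *
tplan([(0,25,165,30)])
E
```

```text
(0, 25, 165, 30) turn [0.56 0.04 1.04] shift [-5.74  2.83  3.31] tcp [0.528 0.025 0.211]
```

```bash
python3 -m jog '[[0,0,0,-0.5,0.2,0.29,-1],[0,0,0,-0.72,0.35,0.42,-1],[0,0,0,-0.72,0.35,0.42,-1],[0,0,0,-0.72,0.35,0.42,-1],[0,0,0,-0.72,0.35,0.42,-1]]' >/dev/null; python3 -m jog '[[0,0,0,-0.72,0.35,0.42,-1],[0,0,0,-0.72,0.35,0.42,-1],[0.28,0,0.52,-0.5,0.3,0.29,-1],[0.28,0,0.52,-0.4,0.2,0.2,-1],[0,0,0,0,0,0,-1]]' ; python3 - <<'E'
from h import *
tplan([(0,25,165,30)]+[(0,25,160-16*k,30-5*k) for k in range(1,7)]+[(0,25,64,-10),(0,25,62,-20)])
E
```

```text
t: 28.88
tool_pos: [0.5262, 0.0243, 0.2105]
tool_rot: [2.081, 1.788, -0.564]
contact_force: [0.1, -0.5, -4.9]
opening: 0.016
grip_force: 117.6
(0, 25, 165, 30) turn [-0.02  0.05 -0.01] shift [ 0.02  0.04 -0.01] tcp [0.528 0.025 0.211]
(0, 25, 144, 25) turn [-0.  1. -0.] shift [0.1  0.   0.47] tcp [0.527 0.021 0.197]
(0, 25, 128, 20) turn [ 0.  1. -0.] shift [-0.02 -0.    0.34] tcp [0.526 0.016 0.188]
(0, 25, 112, 15) turn [-0.  1. -0.] shift [-0.06 -0.    0.36] tcp [0.525 0.01  0.178]
(0, 25, 96, 10) turn [0. 1. 0.] shift [-0.11  0.    0.38] tcp [0.524 0.004 0.168]
(0, 25, 80, 5) turn [ 0.  1. -0.] shift [-0.15 -0.    0.39] tcp [ 0.523 -0.002  0.158]
(0, 25, 64, 0) turn [ 0.  1. -0.] shift [-0.2  -0.    0.39] tcp [ 0.522 -0.009  0.146]
(0, 25, 64, -10) turn [0. 2. 0.] shift [-0.5   0.   -0.26] tcp [ 0.52  -0.024  0.154]
(0, 25, 62, -20) turn [-0.  2. -0.] shift [-0.51 -0.   -0.19] tcp [ 0.518 -0.04   0.157]
```

```bash
python3 -m jog '[[0,1,0,0.1,0.04,0.45,-1],[0,1,0,-0.02,0,0.34,-1],[0,1,0,-0.06,0,0.36,-1],[0,1,0,-0.11,0,0.38,-1],[0,1,0,-0.15,0,0.39,-1]]' >/dev/null; python3 -m jog '[[0,1,0,-0.2,0,0.39,-1],[0,0.5,0,-0.12,0,-0.05,-1],[0,0,0,0,0,0,-1]]' ; python3 - <<'E'
from h import *
st()
tplan([(0,25,64,-5)]+[(0,25,64-k,-5-5*k) for k in range(1,13)])
E
```

```text
t: 29.88
tool_pos: [0.5213, -0.0126, 0.1488]
tool_rot: [-2.362, -2.032, -0.045]
contact_force: [0.1, 0.1, -3.3]
opening: 0.016
grip_force: 117.6
t 29.88 p [ 0.5213 -0.0126  0.1488] R [[0.149, 0.989, 0.005], [0.988, -0.15, 0.038], [0.039, -0.001, -0.999]] F [ 0.1  0.1 -3.3] op 0.016 g 117.6
(0, 25, 64, -5) turn [-0.01  0.56 -0.  ] shift [-0.12  0.02 -0.06] tcp [ 0.521 -0.016  0.15 ]
(0, 25, 63, -10) turn [0. 1. 0.] shift [-0.25 -0.   -0.11] tcp [ 0.52  -0.024  0.153]
(0, 25, 62, -15) turn [ 0.  1. -0.] shift [-0.25 -0.   -0.11] tcp [ 0.519 -0.032  0.155]
(0, 25, 61, -20) turn [-0.  1.  0.] shift [-0.25 -0.   -0.11] tcp [ 0.518 -0.04   0.156]
(0, 25, 60, -25) turn [0. 1. 0.] shift [-0.26 -0.   -0.11] tcp [ 0.516 -0.048  0.156]
(0, 25, 59, -30) turn [-0.  1.  0.] shift [-0.26  0.   -0.11] tcp [ 0.515 -0.057  0.156]
(0, 25, 58, -35) turn [ 0.  1. -0.] shift [-0.26 -0.   -0.11] tcp [ 0.514 -0.065  0.155]
(0, 25, 57, -40) turn [-0.  1. -0.] shift [-0.26  0.   -0.11] tcp [ 0.513 -0.073  0.153]
(0, 25, 56, -45) turn [-0.  1.  0.] shift [-0.27  0.   -0.11] tcp [ 0.511 -0.081  0.15 ]
(0, 25, 55, -50) turn [ 0.  1. -0.] shift [-0.27 -0.   -0.12] tcp [ 0.51  -0.09   0.147]
(0, 25, 54, -55) turn [-0.  1.  0.] shift [-0.27 -0.   -0.12] tcp [ 0.509 -0.097  0.143]
(0, 25, 53, -60) turn [ 0.  1. -0.] shift [-0.27 -0.   -0.12] tcp [ 0.508 -0.105  0.139]
(0, 25, 52, -65) turn [-0.  1. -0.] shift [-0.27  0.   -0.12] tcp [ 0.507 -0.112  0.133]
```

```bash
for i in 1 2 3; do python3 -m jog '[[0,0.5,0,-0.13,0,-0.055,-1],[0,0.5,0,-0.13,0,-0.055,-1],[0,0.5,0,-0.13,0,-0.055,-1],[0,0.5,0,-0.13,0,-0.055,-1],[0,0.5,0,-0.13,0,-0.055,-1]]' |grep contact; done; python3 - <<'E'
from h import *
st()
tplan([(0,25,57,-40),(0,25,57,-55)])
E
```

```text
contact_force: [-0.2, -0.9, -3.1]
contact_force: [0.0, 0.1, -3.2]
contact_force: [0.3, -0.3, -1.8]
t 31.75 p [ 0.5127 -0.0741  0.1527] R [[0.114, 0.989, 0.096], [0.758, -0.149, 0.635], [0.642, 0.001, -0.767]] F [ 0.3 -0.3 -1.8] op 0.0158 g 119.8
(0, 25, 57, -40) turn [0.01 0.01 0.01] shift [ 0.03 -0.01  0.01] tcp [ 0.513 -0.073  0.153]
(0, 25, 57, -55) turn [0. 3. 0.] shift [-0.77 -0.   -0.35] tcp [ 0.509 -0.097  0.146]
```

```bash
python3 -m jog '[[0,0.75,0,-0.19,0,-0.09,-1],[0,0.75,0,-0.19,0,-0.09,-1],[0,0.75,0,-0.19,0,-0.09,-1],[0,0.75,0,-0.19,0,-0.09,-1],[0,0,0,0,0,0,-1]]'; python3 -m jog '[[0,0,0,0,0,0,-1],[0,0,0,0,0,0,-1],[0,0,0,0,0,0,-1]]'|grep contact; python3 - <<'E'
from fit import *
st()
t=grab('top','f1');s=grab('scene','f2')
# brass pixels in scene hopper/tray
for d,n in((t,'t'),(s,'s')):
    h=cv2.cvtColor(d['img'],cv2.COLOR_RGB2HSV).astype(int); print(n)
    d0=cv2.imread('pics/'+('b2' if n=='t' else 'b1')+'.png'); h0=cv2.cvtColor(d0,cv2.COLOR_BGR2HSV)
    u=(207,238) if n=='t' else (0,0)
    if n=='t': print('barrel hsv before',h0[236:241,192:198].reshape(-1,3)[::6].tolist())
E
```

```text
t: 32.38
tool_pos: [0.5088, -0.0978, 0.1429]
tool_rot: [-1.787, -1.534, -0.926]
contact_force: [0.4, 0.2, -1.8]
opening: 0.0155
grip_force: 120.0
contact_force: [0.6, 0.9, -0.6]
t 32.75 p [ 0.5093 -0.0968  0.1445] R [[0.085, 0.989, 0.122], [0.571, -0.149, 0.807], [0.817, 0.001, -0.577]] F [ 0.6  0.9 -0.6] op 0.0159 g 120.0
t
barrel hsv before [[18, 113, 188], [19, 111, 173], [19, 112, 146], [19, 126, 130], [19, 141, 132]]
s
```

```bash
python3 -m jog '[[0,0,0,0.8,0,-0.57,-1],[0,0,0,0.8,0,-0.57,-1],[0,0,0,0.8,0,-0.57,-1],[0,-1,0,0,0,0,-1],[0,-1,0,0,0,0,-1]]'>/dev/null; for i in 1; do python3 -m jog '[[0,-1,0,0,0,0,-1],[0,-1,0,0,0,0,-1],[0,-1,0,0,0,0,-1],[0,-1,0,0,0,0,-1],[0,-1,0,0,0,0,-1]]'>/dev/null; done;  python3 -m jog '[[0,-1,0,0,0,0,-1],[0,-1,0,0,0,0,-1],[0,-1,0,0,0,0,-1],[0,-1,0,0,0,0,-1],[0,0,0,-1,0,0,-1]]'>/dev/null; python3 -m jog '[[0,0,0,-1,0,0,-1],[0,0,0,-1,0,0,-1],[0,0,0,-1,0,0,-1],[0,0,0,-1,0,0,-1],[0,0,0,-1,0,0,-1]]'>/dev/null;python3 -m jog '[[0,0,0,-1,0,0,-1],[0,0,0,-1,0,0,-1],[0,0,0,-0.5,0,0,-1],[0,0,0,0,0,0,-1]]'; python3 - <<'E'
from fit import *
st()
t=grab('top','k1');s=grab('scene','k2')
draw([t,s],[],'k',[(150,320,185,265),(295,465,100,220)],w=420)
print(fit(TRAY,TR,[t,s],.015))
E
```

```text
t: 35.85
tool_pos: [0.4708, -0.3496, 0.2332]
tool_rot: [2.381, 2.047, -0.003]
contact_force: [0.4, 0.9, -1.5]
opening: 0.0162
grip_force: 119.9
t 35.85 p [ 0.4708 -0.3496  0.2332] R [[0.15, 0.989, -0.0], [0.989, -0.15, -0.003], [-0.003, -0.0, -1.0]] F [ 0.4  0.9 -1.5] op 0.0162 g 119.9
(array([ 0.50933729, -0.08436928, -0.15693578]), np.float64(267.9967346191406))
```

View pics/k.png

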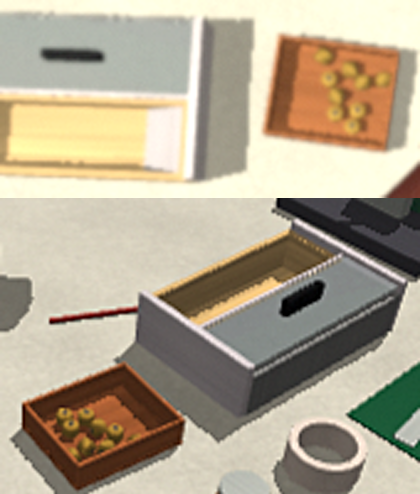

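```bash
python3 - <<'E'
from fit import *
k=cv2.imread('pics/k1.png').astype(int); b=cv2.imread('pics/b2.png').astype(int)
print('left end diff',np.abs(k-b)[222:257,130:152].max(2).mean(), np.abs(k-b)[222:257,130:152].max())
for fn,(x0,x1,y0,y1) in(('k1',(258,312,200,246)),('k2',(304,370,168,218))):
    im=cv2.imread('pics/'+fn+'.png')[y0:y1,x0:x1]; im=cv2.resize(im,None,fx=1.0,fy=1.0)
    h=cv2.cvtColor(im,cv2.COLOR_BGR2HSV).astype(int)
    print(fn)
    for r in h[4:-4] if fn=='k1' else h: print(''.join('#' if p[0]>=15 and p[1]>90 and p[2]>90 else '+' if p[0]>=15 and p[1]>80 else '.' for p in r))
E
```

```text
left end diff 6.579220779220779 12
k1
.....................####.............................
....................######............................
....................#######...........................
...................########...........................
...................########...........................
....................#######...........................
.....................#####.....#####..................
..............................######+.................
..............................#######.................
.........................#....#######.................
.......................#####..########.......####.....
......................#######.###########...#######...
......................#######..###########.########...
......................#######......###############....
.+....................#######......#######+#######..+.
.......................#####.......#######..######....
........................#####.......######...#.#......
.........................######.....###...............
.........................######.......................
.................
[... 3680 characters left out ...]
..............................
..................................................................
..................................................................
..................................................................
..................................................................
..................................................................
..................................................................
..................................................................
..................................................................
..................................................................
..................................................................
```

```bash
cat >> h.py <<'E'
P0=np.array([.5056,-.3572,.1023]); R0=np.array([[.133,.991,.011],[.988,-.134,.079],[.08,0,-.997]])
def back(dz):
    o=status.get_obs(); r=R.from_rotvec(o['tool_rot']).as_matrix(); 
    print('turn',np.round(R.from_matrix(r.T@R0).as_rotvec()/np.radians(5),2),'shift',np.round(r.T@(P0+[0,0,dz]-o['tool_pos'])/.03,2),'err mm',np.round((P0-o['tool_pos'])*1000,1),'F',np.round(o['contact_force'],1),'t',o['t'])
E
python3 -c "
from h import *
back(.07)"
```

```text
turn [ 0.    0.95 -0.17] shift [-0.11  1.18  2.03] err mm [  34.5   -8.6 -130.9] F [ 1.   0.3 -0.6] t 35.95
```

```bash
python3 -m jog '[[0,0.95,-0.17,0,0.6,0,-1],[0,0,0,-0.11,0.6,0.6,-1],[0,0,0,0,0,0.7,-1],[0,0,0,0,0,0.6,-1],[0,0,0,0,0,0,-1]]'>/dev/null;python3 -m jog '[[0,0,0,0,0,0,-1]]' >/dev/null; python3 - <<'E'
from fit import *
back(.05)
t=grab('top');s=grab('scene')
# scoop pose check: fit nose pitch via wireframe edges in the scene view
import itertools
SC=mm([((0,-37,0),(82,-37,0)),((82,-37,0),(82,37,0)),((82,37,0),(0,37,0)),((0,-37,35),(64,-37,35)),((0,37,35),(64,37,35)),((0,-37,62),(0,37,62)),((-6,-9,107),(64,-9,107)),((-6,9,107),(64,9,107)),((-6,9,85),(64,9,85))])
o=status.get_obs(); r=R.from_rotvec(o['tool_rot']).as_matrix(); S=np.stack([-r[:,0],r[:,1],-r[:,2]],1)
def sc(q,ds,gs):
    M=S@R.from_euler('y',-q[2]).as_matrix(); pts=(samp(SC)-np.array([30+q[0]*1000,0,96+q[1]*1000])/1000)@M.T+o['tool_pos']-r[:,2]*.0187
    return sum(np.minimum(cv2.remap(g,*(proj(d,pts).astype(np.float32).T.copy()),cv2.INTER_LINEAR),150).mean() for d,g in zip(ds,gs))
ds=[s]; gs=[grad(d,1.2) for d in ds]
best=sorted(((sc((a,b,c),ds,gs),a,b,c) for a in np.arange(-.01,.011,.002) for b in np.arange(-.006,.011,.002) for c in np.radians(np.arange(-12,13,1.5))),reverse=True)[:6]
for q in best: print(np.round(q[0],1),np.round(np.array(q[1:3])*1000,1),np.degrees(q[3]).round(1))
print('nominal',sc((0,.004,0),ds,gs))
E
```

```text
turn [ 0.01  0.01 -0.01] shift [-0.19 -0.02  0.8 ] err mm [ -1.2  -3.8 -74.5] F [ 0.6  0.7 -1.6] t 36.7
115.9 [6. 4.] 1.5
115.8 [4. 4.] 0.0
115.3 [2. 4.] -1.5
114.8 [8. 4.] 3.0
114.7 [2. 4.] -3.0
114.6 [4. 4.] -1.5
nominal 111.54466
```

```bash
python3 -m jog '[[0,0,0,-0.15,-0.02,0.5,-1],[0,0,0,-0.08,0,0.5,-1],[0,0,0,-0.04,0,0.5,-1],[0,0,0,0,0,0,-1],[0,0,0,0,0,0,-1]]'>/dev/null; python3 -c "
from h import *
back(0.015)"
```

```text
turn [ 0.01  0.01 -0.01] shift [-0.02 -0.01  0.45] err mm [ -0.2   0.6 -28.4] F [ 0.8  0.5 -1.9] t 37.425
```

```bash
for i in 1 2; do python3 -m jog '[[0,0,0,-0.02,0,0.22,-1],[0,0,0,-0.02,0,0.22,-1],[0,0,0,0,0,0,-1]]'>/dev/null; python3 -c "
from h import *
back(0)"; done
```

```text
turn [-0.01 -0.   -0.01] shift [-0.02  0.01  0.47] err mm [  0.4   0.3 -14.2] F [-0.5 -0.1 -1.4] t 37.8
turn [-0.   -0.01 -0.01] shift [0.   0.01 0.03] err mm [ 0.2  0.1 -0.9] F [ 1.2  2.6 -2.7] t 38.175
```

```bash
for i in 1 2; do python3 -m jog '[[0,0,0,0,0,0.05,-1],[0,0,0,0,0,0,-1]]'>/dev/null; python3 -c "
from h import *
back(0)"; done
```

```text
turn [-0.   -0.01 -0.01] shift [0.01 0.   0.02] err mm [ 0.1  0.3 -0.6] F [-0.3  4.6  1.3] t 38.425
turn [ 0.   -0.   -0.01] shift [ 0.01 -0.01  0.01] err mm [-0.1  0.4 -0.2] F [-2.2  6.3  6.3] t 38.675
```

```bash
python3 -m jog '[[0,0,0,0.04,0,-0.03,-1],[0,0,0,0,0,0,-1],[0,0,0,0,0,0,-1]]' 20; python3 -m jog '[[0,0,0,0,0,0,0.2],[0,0,0,0,0,0,0.5],[0,0,0,0,0,0,1],[0,0,0,0,0,0,1],[0,0,0,0,0,0,1]]'; python3 -m jog '[[0,0,0,0,0,-0.5,1],[0,0,0,0,0,-1,1],[0,0,0,0,0,-1,1],[0,0,0,0,0,-1,1],[0,0,0,0,0,0,1]]'; python3 - <<'E'
from fit import *
t=grab('top','m1');s=grab('scene','m2')
a=cv2.imread('pics/scene0.png').astype(int); print('scene diff below the arm',np.abs(s['img'][:,:,::-1].astype(int)-a)[215:260,240:300].max(2).mean())
d=s; x0,x1,y0,y1=(245,285,190,225); im=d['img'][y0:y1,x0:x1].astype(float); m=(im[...,0]>1.35*im[...,2])&(im.max(2)<130)
n_,lab,stt,cen=cv2.connectedComponentsWithStats(m.astype(np.uint8)); print([(q.tolist(),(c+[x0,y0]).round(1).tolist()) for q,c in zip(stt[1:],cen[1:]) if q[4]>30], 'before [8 10 24 17 192] (264.4,207.9)')
E
```

```text
t: 39.05
tool_pos: [0.506, -0.3573, 0.1025]
tool_rot: [-2.327, -2.033, -0.093]
contact_force: [-0.3, 2.0, 1.2]
opening: 0.0158
grip_force: 120.3
t: 39.67
tool_pos: [0.5059, -0.3569, 0.1023]
tool_rot: [-2.326, -2.032, -0.093]
contact_force: [-0.4, -0.2, 0.4]
opening: 0.0853
grip_force: 0.0
t: 40.3
tool_pos: [0.5062, -0.3667, 0.2118]
tool_rot: [-2.332, -2.037, -0.094]
contact_force: [0.7, -0.3, -0.4]
opening: 0.0855
grip_force: 0.0
scene diff below the arm 9.712222222222222
[([8, 10, 24, 17, 195], [264.6, 208.1])] before [8 10 24 17 192] (264.4,207.9)
```

```bash
python3 -m jog '[[0,-0.92,-1,0,0,0,1],[0,0,0,1,0,0,1],[0,0,0,1,0,0,1],[0,0,0,1,0,0,1],[0,0,0,1,0,0,1]]'>/dev/null; for i in 1 2 3; do python3 -m jog '[[0,0,0,1,0,0,1],[0,0,0,1,0,0,1],[0,0,0,1,0,0,1],[0,0,0,1,0,0,1],[0,0,0,1,0,0,1]]'>/dev/null; done; python3 -m jog '[[0,0,0,1,0,0,1],[0,0,0,0,0,0,1]]'>/dev/null; python3 -c "
from h import *
go(.558,.2615,.094,-.0445)"
```

```text
t 43.15 p [0.532  0.2355 0.204 ] R [[0.045, 0.999, 0.001], [0.999, -0.045, -0.003], [-0.003, 0.001, -1.0]] F [ 0.8 -0.3  0.4] op 0.0856 g 0.0
shift units [0.91 0.82 3.67] yaw now -0.045 rz units -0.01
```

```bash
python3 -m jog '[[0,0,0,0.91,0.82,0,1],[0,0,0,0,0,1,1],[0,0,0,0,0,1,1],[0,0,0,0,0,1,1],[0,0,0,0,0,0.65,1]]'; python3 -m jog '[[0,0,0,0,0,0,-1],[0,0,0,0,0,0,-1],[0,0,0,0,0,0,-1],[0,0,0,0,0,0,-1],[0,0,0,0,0,0,-1]]' 20;  python3 -m jog '[[0,0,0,0,-0.6,0,-1],[0,0,0,0,-0.6,0,-1],[0,0,0,0,-0.6,0,-1],[0,0,0,0,-0.6,0,-1],[0,0,0,0,-0.6,0,-1]]'; python3 -m jog '[[0,0,0,0,-0.3,0,-1],[0,0,0,0,-0.15,0,-1],[0,0,0,0,0,0,-1]]'
```

```text
t: 43.78
tool_pos: [0.5582, 0.2589, 0.0937]
tool_rot: [2.273, 2.165, -0.003]
contact_force: [-0.9, 0.2, -0.0]
opening: 0.0857
grip_force: 0.0
t: 44.4
tool_pos: [0.5581, 0.2606, 0.0982]
tool_rot: [2.273, 2.167, -0.002]
contact_force: [-8.4, -1.4, 8.2]
opening: 0.0133
grip_force: 23.2
t: 45.02
tool_pos: [0.4703, 0.265, 0.0982]
tool_rot: [2.27, 2.164, 0.008]
contact_force: [1.9, -0.0, 6.2]
opening: 0.0134
grip_force: 23.2
t: 45.4
tool_pos: [0.4563, 0.2657, 0.0982]
tool_rot: [2.27, 2.165, 0.006]
contact_force: [-1.2, -0.8, 7.9]
opening: 0.0135
grip_force: 23.3
```

```bash
for i in 1 2; do python3 -m jog '[[0,0,0,0,-0.1,0,-1],[0,0,0,0,0,0,-1],[0,0,0,0,0,0,-1]]'; done
```

```text
t: 45.78
tool_pos: [0.4538, 0.2658, 0.0982]
tool_rot: [2.27, 2.165, 0.007]
contact_force: [-0.7, -0.5, 7.8]
opening: 0.0138
grip_force: 23.3
t: 46.15
tool_pos: [0.4521, 0.2659, 0.0982]
tool_rot: [2.269, 2.163, 0.011]
contact_force: [4.5, -0.9, 4.4]
opening: 0.0132
grip_force: 23.0
```

```bash
for i in 1 2; do python3 -m jog '[[0,0,0,0,-0.07,0,-1],[0,0,0,0,0,0,-1],[0,0,0,0,0,0,-1]]'; done
```

```text
t: 46.52
tool_pos: [0.4521, 0.2659, 0.0983]
tool_rot: [2.266, 2.16, 0.017]
contact_force: [14.2, 0.1, -1.2]
opening: 0.0132
grip_force: 22.6
t: 46.9
tool_pos: [0.452, 0.266, 0.0983]
tool_rot: [2.264, 2.158, 0.024]
contact_force: [20.3, 0.3, -6.1]
opening: 0.0135
grip_force: 23.0
```

```bash
python3 -m jog '[[0,0,0,0,0.12,0,-1],[0,0,0,0,0,0,-1],[0,0,0,0,0,0,1],[0,0,0,0,0,0,1],[0,0,0,0,0,0,1]]'; python3 -m jog '[[0,0,0,0,0,-0.5,1],[0,0,0,0,0,-1,1],[0,0,0,0,0,-1,1],[0,0,0,0,0,-1,1],[0,0,0,0,-1,-1,1]]'>/dev/null; for i in 1 2; do python3 -m jog '[[0,0,0,1,-0.4,0,1],[0,0,0,1,-0.4,0,1],[0,0,0,1,-0.4,0,1],[0,0,0,1,-0.4,0,1],[0,0,0,1,-0.4,0,1]]'; done; python3 - <<'E'
from fit import *
t=grab('top','n1');s=grab('scene','n2')
print('tray',fit(TRAY,TR,[t,s],.02))
draw([t,s],[],'n',[(120,400,140,270),(210,470,105,275)],w=580)
E
```

```text
t: 47.52
tool_pos: [0.4487, 0.2653, 0.0954]
tool_rot: [2.271, 2.166, 0.0]
contact_force: [-0.5, 0.0, -0.1]
opening: 0.0673
grip_force: 0.0
t: 48.78
tool_pos: [0.3659, 0.4209, 0.2319]
tool_rot: [2.271, 2.165, 0.005]
contact_force: [-0.4, -0.6, 0.9]
opening: 0.0855
grip_force: 0.0
t: 49.4
tool_pos: [0.3131, 0.5736, 0.2314]
tool_rot: [2.271, 2.165, 0.004]
contact_force: [0.0, -0.5, -0.1]
opening: 0.0857
grip_force: 0.0
tray (array([ 0.5133919 , -0.08484398, -0.15199682]), np.float64(263.025634765625))
```

View pics/n.png

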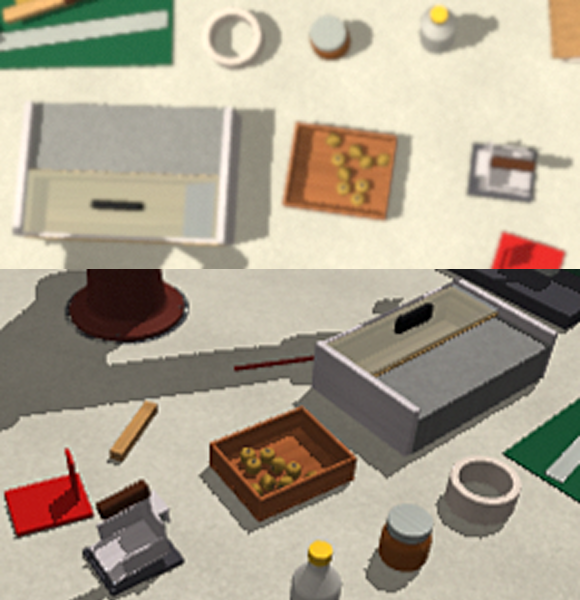

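```bash
python3 -c "
from station import finish_job
print(finish_job())"
```

```text
the job is handed in; nothing more can be done
None
```

The job is handed in: all nine barrels went from the hopper into the tray in one scoop, the tray is flat on the bench, the scoop is back on its stand, the cover is shut to its stop, and the glue bottle and amber jar were not touched.

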